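# Press a label holder home behind the shelf lip and hold it

## Task

Two flat label holders lean in plywood rests: take the shorter one, stand it upright on its long thin edge and push it down into the groove behind the metal lip of the small sample shelf, feeling for the sprung strip in the groove, until the strip is pressed fully down. Finish while still holding it there, upright and pressed home firmly but not hard; do not let go. Leave the longer holder, the glass on the shelf and the tools where they are.

Things in the scene. Friction and masses are not known exactly. Their poses are not given: they have to be found in the camera images.
- short_holder: the wanted label holder: flat aluminium frame, blank paper panel on both faces, 90 mm long (its y), 70 mm high (z, from foot edge to top edge), 10 mm thick (x), about 0.12 kg; the faces are alike, either may face the front. Origin: centre of its foot edge. It starts leaning 25 degrees from upright, top edge towards its own -x (robot's) side; pinch the top edge across the thickness
- long_holder: the other label holder, same but 120 mm long, too long for the groove; it leans in the other rest in the same way and stays there. Origin: centre of its foot edge
- rest_a: plywood rest of the short holder, fixed, base 56 x 90 x 8 mm. A 6 mm board covers the holder's under (-x) face up to 38 mm from its foot edge, a ledge carries the foot edge, with a 5 mm high stop before the other face. Origin: underside, below the holder's foot edge; the holder leans to the rest's -x. The two rests look alike and may have swapped places
- rest_b: plywood rest of the long holder, same as rest_a, fixed
- shelf: low wooden shelf with aluminium front lip, fixed, 115 mm deep (x), 134 wide (y), 36 high. Origin: underside, below the middle of the groove, which runs along y; lip on the -x side (front), board on the +x side. Groove 13 mm wide, 98 mm long between end stops (30 mm high); lip and board edge flare outwards at 45 degrees from 30 to 36 mm height
- groove (a point): middle of the top of the sprung strip while it is up: 20 mm above the shelf's underside; the holder's foot edge lands here, axes as the shelf
- strip (a joint): sprung steel strip on the floor of the groove: 0 = up, 0.006 m = pressed fully down on its solid stop (holder's foot edge then 14 mm above the table). It pushes up with 3.6 N at 0, rising to 7.2 N fully down, and springs back when let go
- glass_strip: strip of slab glass 20 x 84 x 14 mm lying loose on the shelf's board, 58 mm behind the groove. Origin: centre of its underside
- tape_roll: roll of masking tape, 104 mm across, 25 mm high, on the table. Origin: centre of its underside
- pincers: pincers with black grips, 53 x 165 x 16 mm, on the table. Origin: centre of its underside
- glass_cutter: wooden-handled glass cutter, 14 x 120 x 14 mm, on the table near the robot. Origin: centre of its underside

How it is judged:
On the way:
1. the short holder is held upright on end, out of its rest, the strip still up (angle between short_holder's own z axis and vertical below 0.17 rad and contact force between the fingers and short_holder above 1 N and contact force between short_holder and rest_a below 0.1 N and horizontal distance between short_holder and rest_a above 0.03 m and value of joint strip below 0.003 m), for 0.2 s.
At the end, for the whole second after the job is handed in: The short holder stands upright (within 7 degrees) in the groove behind the lip, within 4 mm across and 7 mm along of the groove's middle, its foot edge holding the strip at least 5 of its 6 mm down with 4 to 30 N, at rest, and the fingers are still on it (value of joint strip above 0.005 m and contact force between the fingers and short_holder above 1 N and contact force between short_holder and shelf between 4 and 30 N and angle between short_holder's own z axis and vertical below 0.12 rad and x of short_holder in the frame of shelf between -0.004 and 0.004 m and y of short_holder in the frame of shelf between -0.007 and 0.007 m and angle between the y axis of short_holder and the y axis of shelf, either way round below 0.12 rad and height (world z) of short_holder below 0.017 m and linear speed of short_holder below 0.02 m/s); the arm keeps its last pose, push and grip.
It fails at once if the holder is rammed against the shelf (over 45 N) (contact force between short_holder and shelf above 45 N).
It fails at once if the long holder, the glass strip or a tool is moved more than 15 mm (distance of any of long_holder, glass_strip, tape_roll, pincers, glass_cutter from where it was at the start of the episode above 0.015 m).
It also fails if it takes over 40 s, if anything falls off the work surface, if the arm or the gripper's body presses on something with over 40 N, if the wrist force passes 120 N, or if a joint passes its speed limit or range.

## Robot

A 7-joint arm with a two-finger parallel gripper is mounted at the origin on a cart in front of the work surface, level with it; the furniture and walls round the work are solid. World frame = base frame: x ahead of the robot, y to its left, z up, the work surface at z = 0. Lengths are in m, angles in rad, forces in N, time in s.
With the tool pointing down it reaches from about 0.425 to 0.925 m from the base axis. Payload 6.8 kg.
Tool frame: the origin (TCP) lies at the very end of the fingers, on their centre line; the grasp point (between the pads) lies 19 mm behind it; z points along the fingers, y is the direction in which the jaws open and shut (so a half turn about z gives the same grasp; the last joint's range is limited). The gripper opens to 85 mm and grips with 20 to 120 N. Pads are 22 mm wide; open, the fingers measure 114 mm over their backs; the gripper's body (76 mm by 85 mm) begins 54 mm behind the grasp point. The pads swing forward as they close: fully open they stand 13 mm farther back than shut.
Start: joints at [-1.269, 0.477, 0.022, 1.555, -0.011, 1.109, -0.083], TCP at [0.269, 0.619, 0.231] pointing down, gripper open.
Joint ranges: [-2.96, 2.96], [-0.34, 2.1], [-1.41, 1.46], [0.24, 2.44], [-1.37, 4.51], [0.17, 1.92], [-2.96, 2.96]. Speed limits (rad/s): [2.39, 2.39, 3.14, 3.14, 3.14, 3.14, 3.14].

## Interface

Orientations are given as a unit quaternion [w, x, y, z].
In Python, from station import bot gives the robot as it stands.
- The arm moves only by the tool move_arm, never from a script. Its argument "commands" is text: rows parted by semicolons, each of 7 numbers parted by spaces: the opening, from 0 (shut) to 1 (fully open), then the shift along the tool's x, y, z in cm, then the turn, a rotation vector about the tool's x, y, z in degrees. In form: gripper tx ty tz rx ry rz; .... A call has 1 to 12 rows; each row shifts and turns the commanded pose from where the row before left it, along the tool's axes as they then stand; what a row does not reach is not made up. A row lasts 1/12 s, in which the tool goes at most 41.7 mm and 7.16 degrees, less where a joint would pass 70% of its speed; a pose out of reach is approached as far as the arm can. A call with a gripper value outside its range is refused whole. The fingers move at their own pace and stop on an object; "force" is the grip in N (left out, the last holds). Time passes only in rows, so rows that do not move let the fingers close. It gives the time, the measured TCP pose, the force and the opening at its end, in the units of the state.
- bot.get_obs(): the state, without advancing time (a new reading comes with each control period).
- bot.read_camera(name): name is "side" or "top"; returns a dict with "img" (420x560x3 uint8, red, green, blue), "K" (3x3 intrinsics, pixels), "rvec" (rotation vector, rad) and "tvec" (3), from world to camera coordinates, as OpenCV has them. Camera axes: x right, y down, z forward; pixel columns grow to the right and rows downward; lengths in m; the calibration is good to about 2 mm. A picture is of the moment at which its call begins. There is no depth.
- bot.hand_in(): hands the job in, once; it reports no verdict.
The state is a dict: "t": time; "q": joint angles; "joint_vel": joint speeds; "joint_torque": joint torques, N m; "eef_pos": TCP position; "tool_rot": TCP orientation; "contact_force": force on the tool from outside, world axes, zero at the start; "torque": the same for the moment, N m; "gripper_width": opening from 0.0 (shut) to 1.0 (fully open).
Only numpy, scipy, OpenCV 4.12 (cv2) and the standard library are available. Lean on these libraries where they do the work, as an engineer would, in place of code of your own. Each camera call takes 0.05 s, during which the arm holds its last target. There are 200 camera calls.

## Working session

There is one attempt and no reset: what is moved stays moved. The work goes in short steps, Python scripts to look and compute and a tool call to move; the robot and the scene stay as the last step left them, time stands still between calls to the robot, and variables do not carry over. Pictures are saved under pics/ and viewed, about 8 in all and at most 12, crops included, and the job is handed in when it is done.

Besides the shell and the picture viewer there is one more tool, called after "Call:" by a JSON object that holds its "api" and its "payload", one argument or row to a line. move_arm: Moves the arm, as the interface text tells. Its arguments: {"type":"object","properties":{"commands":{"type":"string"},"force":{"type":"number"}},"required":["commands"]}

```bash
ls; mkdir -p pics
python3 - <<'E'
from station import bot
import cv2,pickle
d={}
for n in("top","side"):
    c=bot.read_camera(n);d[n]=c;cv2.imwrite(f"pics/{n}0.png",cv2.resize(c["img"][:,:,::-1],(800,600),interpolation=cv2.INTER_CUBIC))
    R=cv2.Rodrigues(c["rvec"])[0];print(n,-R.T@c["tvec"],R[2],c["K"][0,0])
pickle.dump(d,open("c0.pkl","wb"))
o=bot.get_obs();print(o)
E
```

```text
pics
top [0.47453485 0.2430531  1.01312147] [ 0.0532513  -0.01041597 -0.99852682] 409.64789481145664
side [ 0.10124087 -0.42428719  0.61426364] [ 0.44542973  0.6933177  -0.56648294] 526.8107386658322
{'t': 0.1, 'q': array([-1.26908921,  0.47772668,  0.0223184 ,  1.55632568, -0.01147998,
        1.10929497, -0.0830946 ]), 'joint_vel': array([-0.0003594 , -0.00249578, -0.00044379, -0.00226652, -0.00236317,
        0.00011277, -0.00143744]), 'joint_torque': array([ 4.43383513e-03, -5.97759426e+01,  1.61402073e+00, -2.81953311e+01,
        1.29599721e-02,  4.96071676e-03,  2.19864724e-06]), 'eef_pos': array([0.26873518, 0.61863136, 0.23042763]), 'tool_rot': array([-1.03843969e-04,  2.03445170e-01,  9.79086003e-01, -8.06710110e-04]), 'contact_force': array([0.53322593, 0.22253064, 0.18957799]), 'torque': array([ 0.03117919,  0.04621494, -0.01705387]), 'gripper_width': 0.9990706084420012}
```

View pics/top0.png

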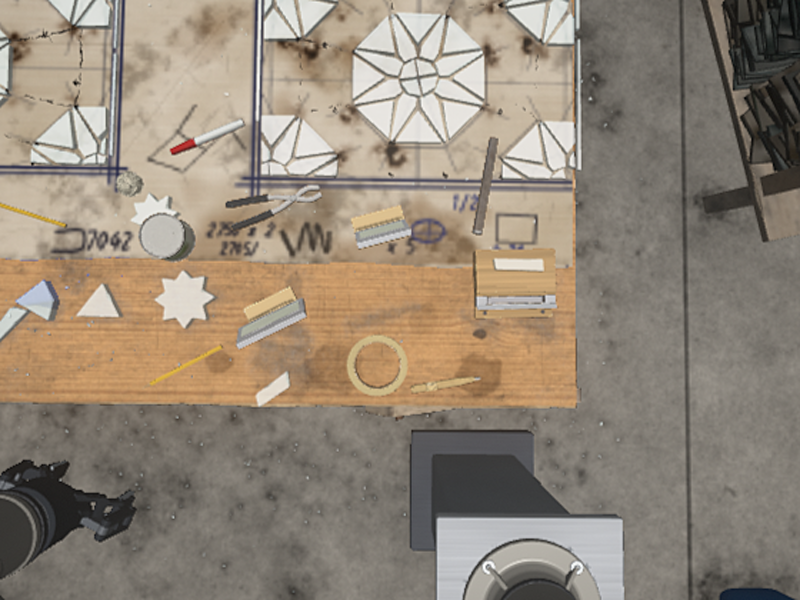

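View pics/side0.png

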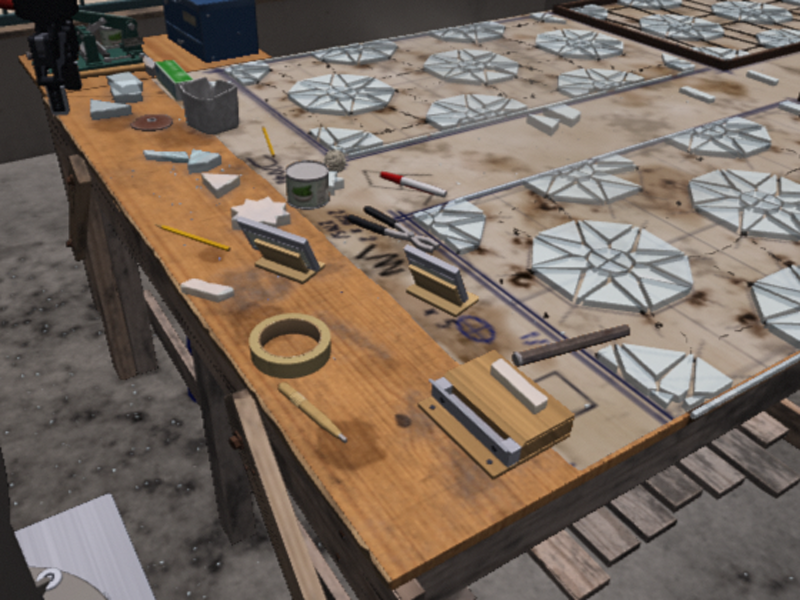

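The top view shows the short holder near (383,235), the long one at (270,322) and the shelf at (515,285). The side view shows the short holder at (437,275) and the shelf at (500,410). Next I'll view magnified crops.

Run:
```python
import cv2,pickle,numpy as np
d=pickle.load(open("c0.pkl","rb"))
def crop(n,x,y,w,h,W,H):
    im=np.ascontiguousarray(d[n]["img"][y:y+h,x:x+w,::-1]);o=cv2.resize(im,(W,H),interpolation=cv2.INTER_CUBIC)
    s=W/w
    for k in range(0,w,10):
        cv2.line(o,(int((k+.5)*s),0),(int((k+.5)*s),6),(0,0,255),1); cv2.putText(o,str(x+k),(int(k*s),16),0,.35,(0,0,255))
    for k in range(0,h,10):
        cv2.line(o,(0,int((k+.5)*s)),(6,int((k+.5)*s)),(0,0,255),1); cv2.putText(o,str(y+k),(8,int((k+.5)*s+4)),0,.35,(0,0,255))
    return o
a=crop("top",240,135,60,45,400,300);b=crop("top",325,165,72,54,400,300)
c=crop("side",275,165,68,51,400,300);e=crop("side",285,240,124,93,400,300)
cv2.imwrite("pics/m.png",np.vstack([np.hstack([a,b]),np.hstack([c,e])]))
```

```text
(no output)
```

View pics/m.png

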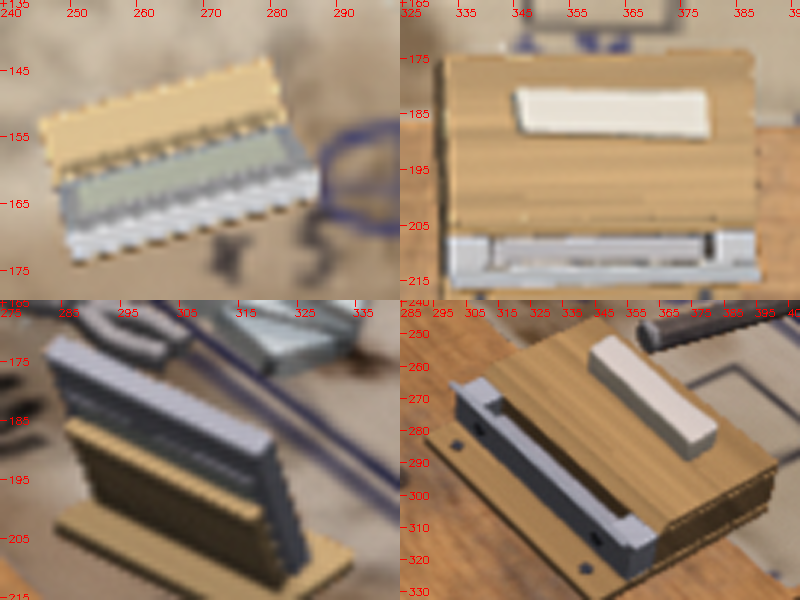

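The crops show the top-edge corners of the short holder in both views, and the groove's edges between the end stops. I'll fit poses to these points.

```bash
cat > h.py <<'E'
import cv2,numpy as np,pickle
from scipy.optimize import least_squares
from scipy.spatial.transform import Rotation as Ro
d=pickle.load(open("c0.pkl","rb"))
def proj(n,P): c=d[n]; return cv2.projectPoints(np.asarray(P,float).reshape(-1,3),c["rvec"],c["tvec"],c["K"],None)[0].reshape(-1,2)
def fit(model,obs,x0):
    # obs: list of (cam,pixel,localpoint)
    def f(p):
        return np.concatenate([(proj(n,model(p,np.array(l)))[0]-px)for n,px,l in obs])
    r=least_squares(f,x0,loss="soft_l1"); return r.x,r.fun.reshape(-1,2)
E
python3 - <<'E'
from h import *
A=lambda u,v:("top",np.array([240+u/6.667-.5,135+v/6.667-.5]))
B=lambda u,v:("top",np.array([325+(u-400)/5.556-.5,165+v/5.556-.5]))
C=lambda u,v:("side",np.array([275+u/5.882-.5,165+(v-300)/5.882-.5]))
E=lambda u,v:("side",np.array([285+(u-400)/3.226-.5,240+(v-300)/3.226-.5]))
L=Ro.from_euler("y",-25,degrees=True).as_matrix()
hold=lambda p,l:p[:3]+Ro.from_euler("z",p[3]).apply(L@l)
t=.005;h=.045
o=[(*A(75,262),(-t,h,.07)),(*A(66,231),(t,h,.07)),(*A(320,198),(-t,-h,.07)),(*A(315,167),(t,-h,.07)),
(*C(48,352),(-t,h,.07)),(*C(65,338),(t,h,.07)),(*C(261,453),(-t,-h,.07)),(*C(273,436),(t,-h,.07))]
x,r=fit(hold,o,[.6,.2,.02,.2]);print("holder",x.round(4),np.degrees(x[3]));print(r.round(1).tolist())
print("top mid",hold(x,np.array([0,0,.07])))
sh=lambda p,l:np.r_[p[:2],0]+Ro.from_euler("z",p[2]).apply(l)
g=.0065
o=[(*B(492,237),(g,.049,.03)),(*B(714,234),(g,-.049,.03)),(*B(492,267),(-g,.049,.03)),(*B(714,264),(-g,-.049,.03)),(*B(448,236),(g,.067,.03)),(*B(755,232),(g,-.067,.03)),
(*E(503,400),(g,.049,.03)),(*E(632,512),(g,-.049,.03)),(*B(443,57),(.09,.067,.036)),(*B(752,50),(.09,-.067,.036)),(*E(777,465),(.09,-.067,.036))]
x,r=fit(sh,o,[.5,-.05,0]);print("shelf",x.round(4),np.degrees(x[2]));print(r.round(1).tolist())
o=d["top"]
def gl(n,uv,z):
    c=d[n];R=cv2.Rodrigues(c["rvec"])[0];q=R.T@np.linalg.inv(c["K"])@np.r_[uv,1];C0=-R.T@c["tvec"];return C0+q*(z-C0[2])/q[2]
m=np.mean([gl(*B(u,v),.05)for u,v in((515,90),(708,92),(709,137),(525,132))],0);print("glass",m)
print("tape",gl("top",np.array([377,365])*.7,.025),"cutter",[gl("top",np.array(k)*.7,.014)for k in((413,387),(480,379))])
print("pincers",[gl("top",np.array(k)*.7,.014)for k in((226,203),(320,190),(235,225))],"long top",[gl("top",np.array(k)*.7,.08)for k in((237,345),(305,315))])
print("blackbar",[gl("top",np.array(k)*.7,.01)for k in((478,232),(492,138))])
E
```

```text
holder [0.645  0.2623 0.0152 0.263 ] 15.069495196752866
[[-0.9, 0.1], [-0.6, 0.7], [0.2, 0.0], [0.0, 0.6], [0.0, 0.2], [0.2, -1.0], [0.2, 0.8], [1.3, -0.2]]
top mid [0.61639929 0.2545971  0.07864707]
shelf [0.5208 0.0312 0.026 ] 1.4910636157034916
[[-0.5, 0.9], [0.1, 0.8], [-0.4, 0.9], [0.3, 0.8], [-0.1, 1.3], [0.2, 1.0], [0.4, -1.8], [0.1, -0.1], [0.3, -1.4], [0.3, -1.0], [3.4, -2.3]]
glass [0.58076425 0.0302839  0.05      ]
tape [0.41072054 0.26370038 0.025     ] cutter [array([0.37336641, 0.2024943 , 0.014     ]), array([0.38774236, 0.08867813, 0.014     ])]
pincers [array([0.68501565, 0.52630341, 0.014     ]), array([0.70943731, 0.3653138 , 0.014     ]), array([0.64707294, 0.50999026, 0.014     ])] long top [array([0.44403105, 0.48472069, 0.08      ]), array([0.49252979, 0.37792466, 0.08      ])]
blackbar [array([0.6400373 , 0.09180783, 0.01      ]), array([0.80550898, 0.06755793, 0.01      ])]
```

Call:
{"api": "move_arm", "payload": {
  "commands": "0.7 0 0 0 0 0 6.45;0.7 0 0 0 0 0 6.45;0.7 0 0 0 0 0 6.45;0.7 0 0 0 0 0 6.45;0.7 0 0 0 0 0 6.45;0.7 0 0 0 0 0 6.45;0.7 0 0 0 0 0 6.45;0.7 0 0 0 0 0 6.45;0.7 0 0 0 -6.25 0 0;0.7 0 0 0 -6.25 0 0;0.7 0 0 0 -6.25 0 0;0.7 0 0 0 -6.25 0 0",
  "force": 60
}}

```text
t: 1.1
eef_pos: [0.2689, 0.6194, 0.2319]
tool_rot: [0.132, 0.595, 0.774, 0.174]
contact_force: [0.5, 0.2, -0.0]
gripper_width: 0.698
```

```bash
cat > tgt.py <<'E'
# usage: python3 tgt.py x y z yaw lean -> shift in tool axes (cm) and rotvec (deg)
import sys,numpy as np
from scipy.spatial.transform import Rotation as Ro
from station import bot
x,y,z,yaw,lean=map(float,sys.argv[1:])
o=bot.get_obs();q=o["tool_rot"];R=Ro.from_quat([q[1],q[2],q[3],q[0]])
h=Ro.from_euler("z",yaw,degrees=True)*Ro.from_euler("y",-lean,degrees=True)
H=h.as_matrix();T=Ro.from_matrix(np.c_[H[:,1],H[:,0],-H[:,2]])
print("t",o["t"],"pos",o["eef_pos"].round(4),"F",o["contact_force"].round(1),"w",round(o["gripper_width"],3))
print("shift cm",(R.inv().apply(np.array([x,y,z])-o["eef_pos"])*100).round(2),"rot",(R.inv()*T).as_rotvec(degrees=True).round(2))
E
python3 tgt.py .594 .2487 .1276 15.07 25; python3 tgt.py .627 .2575 .0551 15.07 25
```

```text
t 1.1 pos [0.2689 0.6194 0.2319] F [ 0.5  0.2 -0. ] w 0.698
shift cm [-44.23  15.35  18.65] rot [ 0.25 -0.08 -0.16]
t 1.1 pos [0.2689 0.6194 0.2319] F [ 0.5  0.2 -0. ] w 0.698
shift cm [-44.25  15.35  26.66] rot [ 0.25 -0.08 -0.16]
```

Call:
{"api": "move_arm", "payload": {
  "commands": "0.7 -3.68 1.28 0 0 0 0;0.7 -3.68 1.28 0 0 0 0;0.7 -3.68 1.28 0 0 0 0;0.7 -3.68 1.28 0 0 0 0;0.7 -3.68 1.28 0 0 0 0;0.7 -3.68 1.28 0 0 0 0;0.7 -3.68 1.28 0 0 0 0;0.7 -3.68 1.28 0 0 0 0;0.7 -3.68 1.28 0 0 0 0;0.7 -3.68 1.28 0 0 0 0;0.7 -3.68 1.28 0 0 0 0;0.7 -3.68 1.28 0 0 0 0"
}}

```text
t: 2.1
eef_pos: [0.5176, 0.2263, 0.2963]
tool_rot: [0.132, 0.595, 0.774, 0.172]
contact_force: [0.6, 0.8, -0.7]
gripper_width: 0.697
```

Call:
{"api": "move_arm", "payload": {
  "commands": "0.7 0 0 3.1 0 0 0;0.7 0 0 3.1 0 0 0;0.7 0 0 3.1 0 0 0;0.7 0 0 3.1 0 0 0;0.7 0 0 3.1 0 0 0;0.7 0 0 3.1 0 0 0;0.7 0 0 0 0 0 0;0.7 0 0 0 0 0 0"
}}

```text
t: 2.77
eef_pos: [0.5925, 0.2472, 0.1259]
tool_rot: [0.132, 0.595, 0.774, 0.17]
contact_force: [-0.3, -0.0, 0.8]
gripper_width: 0.704
```

```bash
python3 tgt.py .627 .2575 .0551 15.07 25
python3 - <<'E'
from station import bot
import cv2,numpy as np
c=bot.read_camera("side")["img"][120:240,230:390,::-1];t=bot.read_camera("top")["img"][110:200,210:330,::-1]
cv2.imwrite("pics/g.png",np.vstack([cv2.resize(c,(400,300),interpolation=2),cv2.resize(t,(400,300),interpolation=2)]))
E
```

```text
t 2.7667 pos [0.5925 0.2472 0.1259] F [-0.3 -0.   0.8] w 0.704
shift cm [0.12 0.3  7.94] rot [-0.21  0.18 -0.16]
```

View pics/g.png

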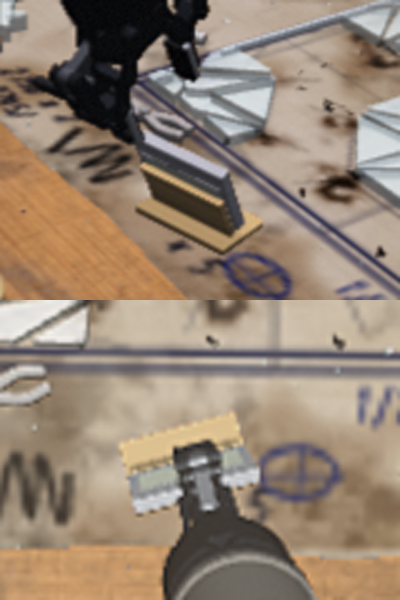

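The gripper straddles the top edge in line with it (top view (195,460)), and the holder hasn't moved. I'll go down and close.

Call:
{"api": "move_arm", "payload": {
  "commands": "0.7 0.1 0.3 1.5 0 0 0;0.7 0 0 2 0 0 0;0.7 0 0 2 0 0 0;0.7 0 0 1.4 0 0 0;0.7 0 0 1 0 0 0;0.7 0 0 0 0 0 0"
}}

```text
t: 3.37
eef_pos: [0.6263, 0.2599, 0.0611]
tool_rot: [0.131, 0.595, 0.774, 0.172]
contact_force: [0.2, 0.2, 0.1]
gripper_width: 0.704
```

Call:
{"api": "move_arm", "payload": {
  "commands": "0 0 0 0 0 0 0;0 0 0 0 0 0 0;0 0 0 0 0 0 0;0 0 0 0 0 0 0;0 0 0 0 0 0 0;0 0 0 0 0 0 0;0 0 0 0 0 0 0;0 0 0 0 0 0 0;0 0 0 0 0 0 0;0 0 0 0 0 0 0;0 0 0 0 0 0 0;0 0 0 0 0 0 0"
}}

```text
t: 4.37
eef_pos: [0.6255, 0.2586, 0.061]
tool_rot: [0.131, 0.595, 0.775, 0.171]
contact_force: [-6.4, -1.0, 9.2]
gripper_width: 0.102
```

```bash
python3 tgt.py .627 .2575 .0551 15.07 25
```

```text
t 4.3667 pos [0.6255 0.2586 0.061 ] F [-6.4 -1.   9.2] w 0.102
shift cm [-0.15 -0.15  0.58] rot [-0.11 -0.03 -0.11]
```

Call:
{"api": "move_arm", "payload": {
  "commands": "0.3 0 0 0 0 0 0;0.3 0 0 0 0 0 0;0.3 0 0 0 0 0 0;0.3 0 0 0.4 0 0 0;0.3 0 0 0.3 0 0 0;0.3 0 0 0 0 0 0;0.3 0 0 0 0 0 0"
}}

```text
t: 4.95
eef_pos: [0.6291, 0.2592, 0.0538]
tool_rot: [0.131, 0.595, 0.774, 0.171]
contact_force: [-0.0, -0.9, 0.2]
gripper_width: 0.297
```

```bash
python3 tgt.py .627 .2575 .0551 15.07 25
```

```text
t 4.95 pos [0.6291 0.2592 0.0538] F [-0.  -0.9  0.2] w 0.297
shift cm [-0.11 -0.17 -0.22] rot [-0.09  0.06 -0.15]
```

Call:
{"api": "move_arm", "payload": {
  "commands": "0 0 -0.1 0 0 0 0;0 0 0 0 0 0 0;0 0 0 0 0 0 0;0 0 0 0 0 0 0;0 0 0 0 0 0 0;0 0 0 0 0 0 0;0 0 0 0 0 0 0"
}}

```text
t: 5.53
eef_pos: [0.6279, 0.2589, 0.0535]
tool_rot: [0.131, 0.595, 0.774, 0.171]
contact_force: [-4.6, -2.3, 5.0]
gripper_width: 0.104
```

```bash
python3 tgt.py .627 .2575 .0551 15.07 25
```

```text
t 5.5333 pos [0.6279 0.2589 0.0535] F [-4.6 -2.3  5. ] w 0.104
shift cm [-0.11 -0.05 -0.2 ] rot [-0.1   0.03 -0.15]
```

Call:
{"api": "move_arm", "payload": {
  "commands": "0 0 0 -1 0 0 0;0 0 0 -2 0 0 0;0 0 0 -2.5 0 0 0;0 0 0 -2.5 0 0 0;0 0 0 -2.5 0 0 0;0 0 0 -2.5 0 0 0;0 0 0 0 6.25 0 0;0 0 0 0 6.25 0 0;0 0 0 0 6.25 0 0;0 0 0 0 6.25 0 0;0 0 0 0 0 0 6.8;0 0 0 0 0 0 6.8"
}}

```text
t: 6.53
eef_pos: [0.5771, 0.245, 0.1712]
tool_rot: [0.0, 0.701, 0.713, -0.0]
contact_force: [-0.3, -0.6, -1.0]
gripper_width: 0.107
```

```bash
python3 tgt.py .523 .031 .160 1.5 0
```

```text
t 6.5333 pos [0.5771 0.245  0.1712] F [-0.3 -0.6 -1. ] w 0.107
shift cm [-21.3   -5.79   1.14] rot [-0.02  0.04 -0.49]
```

Call:
{"api": "move_arm", "payload": {
  "commands": "0 -2.66 -0.72 0 0 0 -0.5;0 -2.66 -0.72 0 0 0 0;0 -2.66 -0.72 0 0 0 0;0 -2.66 -0.72 0 0 0 0;0 -2.66 -0.72 0 0 0 0;0 -2.66 -0.72 0 0 0 0;0 -2.66 -0.72 0 0 0 0;0 -2.66 -0.72 0 0 0 0;0 0 0 2.5 0 0 0;0 0 0 2.5 0 0 0;0 0 0 0 0 0 0;0 0 0 0 0 0 0"
}}

```text
t: 7.53
eef_pos: [0.5236, 0.0303, 0.1209]
tool_rot: [-0.001, 0.696, 0.718, -0.002]
contact_force: [-0.0, 0.6, -0.2]
gripper_width: 0.109
```

```bash
python3 tgt.py .523 .031 .105 1.5 0
python3 - <<'E'
from station import bot
import cv2,numpy as np,pickle
d={n:bot.read_camera(n) for n in("side","top")};pickle.dump(d,open("c1.pkl","wb"))
def crop(n,x,y,w,h,W,H):
    o=cv2.resize(np.ascontiguousarray(d[n]["img"][y:y+h,x:x+w,::-1]),(W,H),interpolation=cv2.INTER_CUBIC);s=W/w
    for k in range(0,w,10): cv2.putText(o,str(x+k),(int(k*s),10),0,.35,(0,0,255));cv2.line(o,(int((k+.5)*s),12),(int((k+.5)*s),18),(0,0,255))
    for k in range(0,h,10): cv2.putText(o,str(y+k),(8,int((k+.5)*s+4)),0,.35,(0,0,255));cv2.line(o,(0,int((k+.5)*s)),(6,int((k+.5)*s)),(0,0,255))
    return o
cv2.imwrite("pics/s1.png",crop("side",275,210,136,102,800,600))
E
```

```text
t 7.5333 pos [0.5236 0.0303 0.1209] F [-0.   0.6 -0.2] w 0.109
shift cm [ 0.07 -0.05  1.59] rot [-0.2   0.04  0.31]
```

View pics/s1.png

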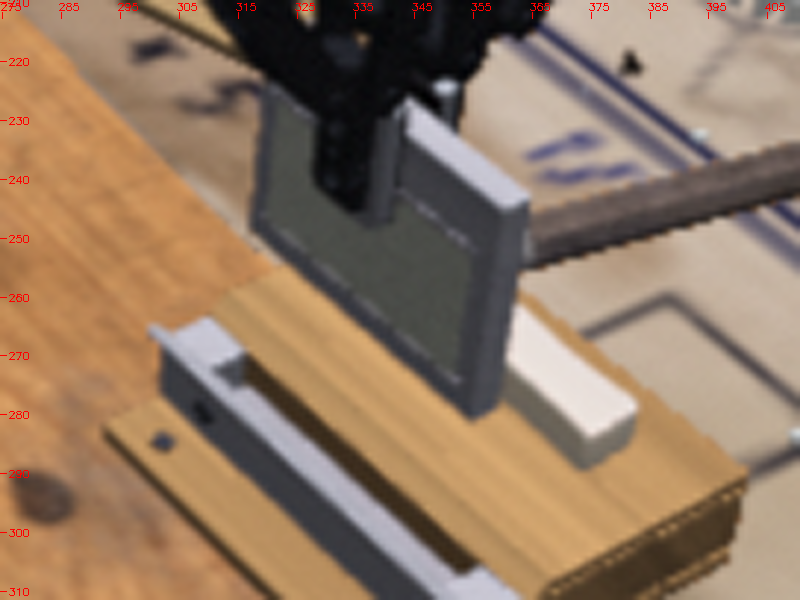

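The holder is upright above the groove; its foot runs from (255,225) to (473,420) in the crop. I'll check its pose against the shelf in this same view.

Run:
```python
from h import *
import h
h.d.update(pickle.load(open("c1.pkl","rb")))
S=lambda u,v:("side",np.array([275+u/5.882-.5,210+v/5.882-.5]))
inv=lambda p:((p-[275,210]+.5)*5.882).round(0)
tcp=np.array([.5236,.0303,.1209]);yaw=np.radians(1.8)
m=lambda p,l:tcp+Ro.from_euler("zy",[yaw,0]).apply(np.array([p[0],p[1],-p[2]])+Ro.from_euler("x",p[3]).apply(l))
t,w=.005,.045
o=[(*S(255,225),(-t,w,0)),(*S(473,420),(-t,-w,0)),(*S(500,405),(t,-w,0)),(*S(527,193),(t,-w,.07)),(*S(503,208),(-t,-w,.07))]
x,r=fit(m,o,[0,0,.042,0]);print("off x,y,foot depth,roll",x.round(4));print((r*5.88).round(0).tolist())
for sx in(.521,.523,.525):
    print(sx,[inv(proj("side",np.array([sx,.031,0])+Ro.from_euler("z",1.5,degrees=True).apply(l))[0]).tolist() for l in((.0065,.049,.03),(.0065,-.049,.03),(.058-.01,-.042,.05),(.0125,-.067,.036))])
```

```text
off x,y,foot depth,roll [0.0148 0.0141 0.0566 0.0045]
[[-2.0, 4.0], [-2.0, -2.0], [-0.0, -2.0], [6.0, 1.0], [-0.0, -0.0]]
0.521 [[250.0, 349.0], [484.0, 563.0], [593.0, 430.0], [551.0, 580.0]]
0.523 [[255.0, 346.0], [490.0, 560.0], [599.0, 427.0], [557.0, 577.0]]
0.525 [[261.0, 344.0], [495.0, 557.0], [604.0, 424.0], [563.0, 574.0]]
```

Run:
```python
from h import *
import h
h.d.update(pickle.load(open("c1.pkl","rb")))
S=lambda u,v:("side",np.array([275+u/5.882-.5,210+v/5.882-.5]))
tcp=np.array([.5236,.0303,.1209]);yaw=np.radians(1.8)
t,w=.005,.045
o=[(*S(255,225),(-t,w,0)),(*S(473,420),(-t,-w,0)),(*S(500,405),(t,-w,0)),(*S(527,193),(t,-w,.07)),(*S(503,208),(-t,-w,.07))]
for X in(-.004,0,.004):
  m=lambda p,l:tcp+Ro.from_euler("zy",[yaw,0]).apply(np.array([X,p[0],-p[1]])+Ro.from_euler("x",p[2]).apply(l))
  x,r=fit(m,o,[0,.042,0]);print(X,"y,foot depth,roll",x.round(4));print((r*5.88).round(0).tolist())
sh=lambda p,l:np.r_[p[:2],0]+Ro.from_euler("z",1.5,degrees=True).apply(l)
o=[(*S(245,358),(.0065,.049,.03)),(*S(478,568),(.0065,-.049,.03)),(*S(585,440),(.048,-.042,.05))]
x,r=fit(sh,o,[.52,.03]);print(x,(r*5.88).round(0).tolist())
d2=h.d["top"]["img"][150:225,310:410,::-1];cv2.imwrite("pics/t1.png",cv2.resize(d2,(800,600),interpolation=2))
```

```text
-0.004 y,foot depth,roll [-0.0032  0.0352  0.0077]
[[-11.0, 1.0], [-3.0, 3.0], [0.0, 3.0], [9.0, -3.0], [1.0, -3.0]]
0 y,foot depth,roll [0.0005 0.0397 0.0073]
[[-9.0, 1.0], [-3.0, 2.0], [0.0, 2.0], [8.0, -2.0], [1.0, -3.0]]
0.004 y,foot depth,roll [0.0041 0.0442 0.0067]
[[-7.0, 2.0], [-3.0, 1.0], [0.0, 1.0], [8.0, -1.0], [1.0, -2.0]]
[0.51760861 0.02942123] [[-2.0, -2.0], [-1.0, 3.0], [2.0, -2.0]]
```

View pics/t1.png

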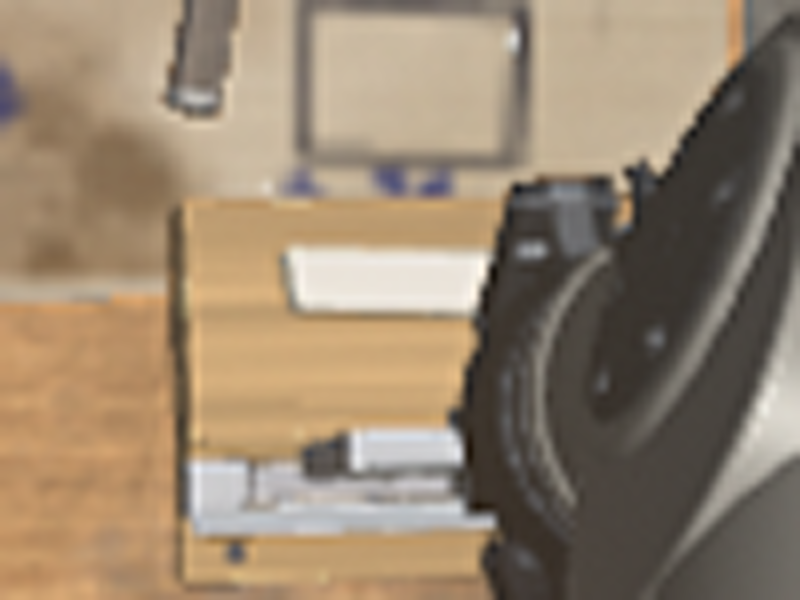

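The top view shows the holder's top edge at rows 430–473 of the crop, left end at column 350, and the left stop's inner edge at column 252.

```bash
python3 - <<'E'
from h import *
d=pickle.load(open("c1.pkl","rb"))
def gl(n,uv,z):
    c=d[n];R=cv2.Rodrigues(c["rvec"])[0];q=R.T@np.linalg.inv(c["K"])@np.r_[uv,1];C0=-R.T@c["tvec"];return (C0+q*(z-C0[2])/q[2]).round(4)
T=lambda u,v:np.array([310+u/8-.5,150+v/8-.5])
print("holder top rear/front left",gl("top",T(350,430),.15),gl("top",T(350,473),.15))
print("groove rear edge",gl("top",T(252,461),.03),"stop front",gl("top",T(252,500),.03),"lip",gl("top",T(252,530),.036))
print("glass front/rear left",gl("top",T(296,312),.05),gl("top",T(287,248),.05))
E
python3 tgt.py .523 .031 .105 1.5 0
```

```text
holder top rear/front left [0.5303 0.0733 0.15  ] [0.5189 0.0733 0.15  ]
groove rear edge [0.5284 0.0792 0.03  ] stop front [0.5167 0.0792 0.03  ] lip [0.5075 0.0802 0.036 ]
glass front/rear left [0.5716 0.0696 0.05  ] [0.5906 0.0722 0.05  ]
t 7.6333 pos [0.5251 0.0305 0.1224] F [-0.1  0.3 -0.8] w 0.108
shift cm [ 0.06 -0.21  1.74] rot [-0.    0.01  0.34]
```

Call:
{"api": "move_arm", "payload": {
  "commands": "0 0.06 -0.3 0 0 0 0.3;0 0 0 1 0 0 0;0 0 0 1 0 0 0;0 0 0 1 0 0 0;0 0 0 0.7 0 0 0;0 0 0 0.3 0 0 0;0 0 0 0 0 0 0;0 0 0 0 0 0 0"
}}

```text
t: 8.3
eef_pos: [0.521, 0.0307, 0.0813]
tool_rot: [-0.001, 0.698, 0.716, -0.001]
contact_force: [0.5, -0.1, -1.3]
gripper_width: 0.11
```

```bash
python3 tgt.py .522 .031 .061 1.5 0
```

```text
t 8.3 pos [0.521  0.0307 0.0813] F [ 0.5 -0.1 -1.3] w 0.11
shift cm [0.03 0.1  2.03] rot [-0.11  0.01 -0.  ]
```

Call:
{"api": "move_arm", "payload": {
  "commands": "0 0 0.1 0.2 0 0 0;0 0 0 0.2 0 0 0;0 0 0 0.2 0 0 0;0 0 0 0.2 0 0 0;0 0 0 0 0 0 0;0 0 0 0 0 0 0"
}}

```text
t: 8.8
eef_pos: [0.522, 0.0309, 0.0734]
tool_rot: [-0.001, 0.698, 0.716, -0.001]
contact_force: [-0.1, 0.3, -1.1]
gripper_width: 0.107
```

```bash
python3 tgt.py .522 .031 .061 1.5 0
python3 - <<'E'
from station import bot
import cv2,numpy as np
c=bot.read_camera("side")["img"][220:325,285:405,::-1];t=bot.read_camera("top")["img"][175:225,320:400,::-1]
cv2.imwrite("pics/s2.png",np.hstack([cv2.resize(c,(480,420),interpolation=2),np.vstack([cv2.resize(t,(320,200),interpolation=2),np.zeros((220,320,3),np.uint8)])]))
E
```

```text
t 8.8 pos [0.522  0.0309 0.0734] F [-0.1  0.3 -1.1] w 0.107
shift cm [0.   0.01 1.24] rot [-0.09 -0.    0.02]
```

View pics/s2.png

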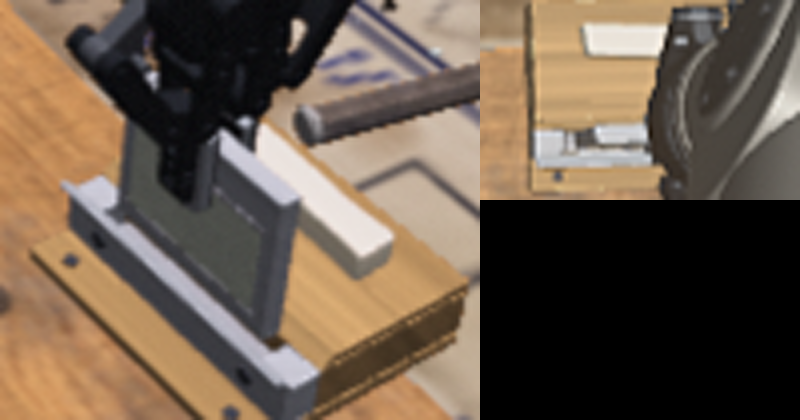

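In the side view the foot has entered behind the lip and sits between the end stops, with no contact force. I'll keep going down slowly, feeling for the strip.

Call:
{"api": "move_arm", "payload": {
  "commands": "0 0 0 0.15 0 0 0;0 0 0 0.15 0 0 0;0 0 0 0.15 0 0 0;0 0 0 0.15 0 0 0;0 0 0 0.15 0 0 0;0 0 0 0 0 0 0;0 0 0 0 0 0 0"
}}

```text
t: 9.48
eef_pos: [0.522, 0.0309, 0.0658]
tool_rot: [-0.001, 0.698, 0.716, -0.001]
contact_force: [0.2, 0.7, -1.2]
gripper_width: 0.112
```

Call:
{"api": "move_arm", "payload": {
  "commands": "0 0 0 0.15 0 0 0;0 0 0 0.15 0 0 0;0 0 0 0.15 0 0 0;0 0 0 0 0 0 0;0 0 0 0 0 0 0"
}}

```text
t: 9.9
eef_pos: [0.522, 0.0309, 0.0613]
tool_rot: [-0.001, 0.698, 0.716, -0.001]
contact_force: [0.0, 0.5, -0.3]
gripper_width: 0.106
```

Call:
{"api": "move_arm", "payload": {
  "commands": "0 0 0 0.1 0 0 0;0 0 0 0.1 0 0 0;0 0 0 0 0 0 0;0 0 0 0 0 0 0"
}}

```text
t: 10.23
eef_pos: [0.522, 0.031, 0.0594]
tool_rot: [-0.001, 0.698, 0.716, -0.0]
contact_force: [0.5, 0.3, -0.7]
gripper_width: 0.108
```

Call:
{"api": "move_arm", "payload": {
  "commands": "0 0 0 0.1 0 0 0;0 0 0 0.1 0 0 0;0 0 0 0 0 0 0;0 0 0 0 0 0 0"
}}

```text
t: 10.57
eef_pos: [0.5221, 0.031, 0.0576]
tool_rot: [-0.001, 0.698, 0.716, -0.0]
contact_force: [-1.0, 1.2, 2.0]
gripper_width: 0.106
```

The strip is touched at a TCP height of about 0.058.

Call:
{"api": "move_arm", "payload": {
  "commands": "0 0 0 0.1 0 0 0;0 0 0 0.1 0 0 0;0 0 0 0 0 0 0;0 0 0 0 0 0 0"
}}

```text
t: 10.9
eef_pos: [0.5222, 0.031, 0.0555]
tool_rot: [-0.0, 0.698, 0.716, -0.0]
contact_force: [-0.7, 0.7, 4.4]
gripper_width: 0.106
```

Call:
{"api": "move_arm", "payload": {
  "commands": "0 0 0 0.1 0 0 0;0 0 0 0.1 0 0 0;0 0 0 0 0 0 0;0 0 0 0 0 0 0"
}}

```text
t: 11.23
eef_pos: [0.5222, 0.031, 0.0535]
tool_rot: [-0.0, 0.698, 0.716, -0.0]
contact_force: [-0.7, 0.4, 6.3]
gripper_width: 0.107
```

Call:
{"api": "move_arm", "payload": {
  "commands": "0 0 0 0.1 0 0 0;0 0 0 0 0 0 0;0 0 0 0 0 0 0"
}}

```text
t: 11.48
eef_pos: [0.5223, 0.0309, 0.053]
tool_rot: [-0.001, 0.698, 0.716, -0.0]
contact_force: [-2.1, 0.5, 10.1]
gripper_width: 0.106
```

Call:
{"api": "move_arm", "payload": {
  "commands": "0 0 0 0.06 0 0 0;0 0 0 0 0 0 0;0 0 0 0 0 0 0"
}}

```text
t: 11.73
eef_pos: [0.5224, 0.0309, 0.0529]
tool_rot: [-0.001, 0.698, 0.716, 0.0]
contact_force: [-4.4, 0.4, 18.6]
gripper_width: 0.108
```

Call:
{"api": "move_arm", "payload": {
  "commands": "0 0 0 0 0 0 0;0 0 0 0 0 0 0;0 0 0 0 0 0 0;0 0 0 0 0 0 0;0 0 0 0 0 0 0;0 0 0 0 0 0 0"
}}

```text
t: 12.23
eef_pos: [0.5223, 0.0309, 0.0529]
tool_rot: [-0.001, 0.698, 0.716, 0.0]
contact_force: [-4.4, -0.1, 18.3]
gripper_width: 0.109
```

```bash
python3 tgt.py .522 .031 .053 1.5 0
python3 - <<'E'
from station import bot
import cv2,numpy as np
c=bot.read_camera("side")["img"][220:325,285:405,::-1]
cv2.imwrite("pics/s3.png",cv2.resize(c,(600,525),interpolation=2))
E
```

```text
t 12.2333 pos [0.5223 0.0309 0.0529] F [-4.4 -0.1 18.3] w 0.109
shift cm [ 0.01 -0.03 -0.01] rot [-0.05 -0.08 -0.  ]
```

View pics/s3.png

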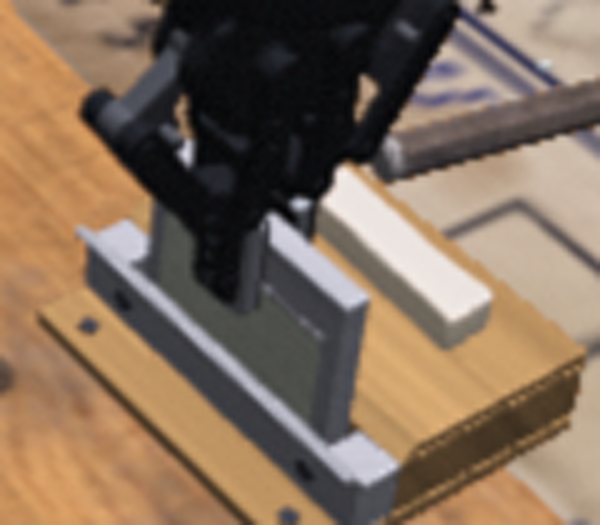

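The strip is on its stop: the force climbed from 10 to 18 N with no further travel. I'll ease off slightly and hand in.

Call:
{"api": "move_arm", "payload": {
  "commands": "0 0 0 -0.02 0 0 0;0 0 0 0 0 0 0;0 0 0 0 0 0 0;0 0 0 0 0 0 0;0 0 0 0 0 0 0;0 0 0 0 0 0 0"
}}

```text
t: 12.78
eef_pos: [0.5223, 0.0309, 0.0529]
tool_rot: [-0.001, 0.698, 0.716, 0.0]
contact_force: [-4.5, 1.2, 15.2]
gripper_width: 0.11
```

Run:
```python
from station import bot
o=bot.get_obs();F=o["contact_force"];print(F,o["eef_pos"],o["gripper_width"])
if 9<F[2]<22: print(bot.hand_in())
```

```text
[-4.45197874  1.16092686 15.2019339 ] [0.52232653 0.03093919 0.05289899] 0.10956321558674395
the job is handed in; nothing more can be done
None
```

The short holder is in the groove behind the lip, upright, with the strip pressed down and the gripper still holding it. I handed the job in at about 12.8 s of the 40 s allowed; no verdict is reported.

- **Pick-up:** The first grip was about 6 mm too shallow, so I opened, went deeper and gripped again. I then lifted the holder out and turned it upright.
- **Strip:** The foot met the strip with the TCP at about 58 mm. It went down about 5.5 to 6 mm, and then the force rose from 10 to 18 N with no further travel, so the strip is on its stop. I eased off slightly.
- **Last readings:** The upward push was 15.2 N, with a steady sideways push of about 4.5 N along x, probably the holder resting against a groove wall. The tool was within 0.1 degrees of upright and in line with the shelf as measured (its angle was read only from the pictures).
- **Last picture:** The holder sits between the end stops and the glass looks undisturbed. I didn't measure the long holder or the tools again.
- **Disagreement:** The two cameras differed by about 5 mm on where the groove lies in x. I aimed closer to the top camera's value, and the holder went in with no sideways force before it reached the strip.

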